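# Stack film cartons in the sloping stand

### The arm

A 7-joint arm with a two-finger parallel gripper is mounted at the origin on the work surface; the furniture and walls round the work are solid. World frame = base frame: x ahead of the robot, y to its left, z up, the work surface at z = 0. Lengths are in m, angles in rad, forces in N, time in s.
With the tool pointing down it reaches from about 0.425 to 0.975 m from the base axis. Payload 16.7 kg.
Tool frame: the origin (TCP) lies midway between the tips of the shut fingers; the grasp point (between the pads) lies 19 mm behind it; z points along the fingers, y is the line along which they close (so a half turn about z gives the same grasp; the last joint's range is limited). The gripper opens to 85 mm and grips with 20 to 120 N. Pads are 22 mm wide; open, the fingers measure 114 mm over their backs; the gripper's body (76 mm by 85 mm) begins 54 mm behind the grasp point. The pads swing forward as they close: fully open they stand 13 mm farther back than shut.
Start: joints at [-1.474, 0.426, 0.074, 1.606, -0.034, 1.111, -0.067], TCP at [0.164, 0.655, 0.231] pointing down, gripper open.
Joint ranges: [-2.85, 2.85], [-0.5, 2.14], [-1.23, 1.37], [0.21, 2.46], [-1.02, 4.16], [0.16, 2.05], [-2.73, 2.73]. Speed limits (rad/s): [1.89, 1.89, 2.39, 2.39, 3.01, 3.01, 3.01].

### API

Orientations are given as a unit quaternion [w, x, y, z].
In Python, from cell import robot, viewer gives the robot as it stands.
- The arm moves only by the tool servo_tool, never from a script. Its argument "targets" is a list that holds one entry, the list of rows, each a list of 7 numbers: the shift along the tool's x, y, z in mm, then the turn, a rotation vector about the tool's x, y, z in degrees, then the gripper command: -1 is fully open, 1 is shut, values between are in proportion. A call has 1 to 12 rows; each row shifts and turns the commanded pose from where the row before left it, along the tool's axes as they then stand; what a row does not reach is not made up. A row lasts 1/12 s, in which the tool goes at most 41.7 mm and 7.16 degrees, less where a joint would pass 70% of its speed; a pose out of reach is approached as far as the arm can. A call with a gripper value outside its range is refused whole. The fingers move at their own pace and stop on an object; the grip force is fixed at half the most. Time passes only in rows, so rows that do not move let the fingers close. It gives the time, the measured TCP pose, the force and the opening at its end, in the units of the state.
- robot.observe(): the state, without advancing time (a new reading comes with each control period).
- viewer.get_image(name): name is "scene" or "top"; returns (picture, depth): 384x512x3 uint8, blue, green, red; 384x512 float32, m along the optical axis (not along the pixel's ray), 0 where there is no reading.
- viewer.camera_info(name): a dict with "intrinsics" (3x3 intrinsics, pixels), "dist_coeffs" ([k1, k2, p1, p2, k3] as OpenCV has them; the pictures are not rectified), "R" (3x3) and "t" (3): a world point X has camera coordinates R X + t. Camera axes: x right, y down, z forward; pixel columns grow to the right and rows downward; lengths in m; the calibration is good to about 2 mm. A picture is of the moment at which its call begins. camera_info takes no time and is no camera call.
- robot.close_job(): hands the job in, once; it reports no verdict.
Trained networks look in the newest picture that a camera, given by its name, has taken for a name from the list of things; names that differ only in an ending like _2 or _b are one class to them, and where a whole thing is asked for, a point or a joint stands for the part that bears it (a point fixed in the world has none). Each returns a list of dicts, best first, with "conf" (0 to 1); they miss things now and then, are a little off and sometimes report something else, mostly with a low value. They report only what shows in the picture. A call takes as long as a camera call. They do not tell look-alikes from the thing itself.
- viewer.regions_of(camera, query): "pixels" (384x512 bool, what is visible of it) and "at" ([column, row] in pixels, amid what is visible of it).
The state is a dict: "time": time; "joint_pos": joint angles; "qvel": joint speeds; "tau": joint torques, N m; "eef_pos": TCP position; "orientation": TCP orientation; "ft_force": force on the tool from outside, world axes, zero at the start; "moment": the same for the moment, N m; "width": finger opening in m.
Only numpy, scipy, OpenCV 4.12 (cv2) and the standard library are available. Lean on these libraries where they do the work, as an engineer would, in place of code of your own. Each camera call takes 0.05 s, during which the arm holds its last target. There are 200 camera calls.

### The job

Stack the two pink cartons of sealing film in the sloping aluminium stand, one on top of the other, both lying lengthwise along the slope in the middle of its width. Each must lie flat with its lower end pushed back against the backstop. Either carton may go underneath.

Things in the scene. Friction and masses are not known exactly. Their poses are not given: they have to be found in the camera images.
- stand: sloping stand of bent aluminium sheet, fixed to the bench. Its floor, 150 mm long and 104 mm wide, with no side walls, falls at 15 degrees towards the left (as the robot sees it) to a flat backstop, square to it, 104 mm wide and 78 mm high; the upper, right-hand end is open. Origin: middle of its foot on the bench, x level towards the backstop, z up
- seat (a point): middle of the inner corner of the stand where the floor's upper face meets the backstop's face, 22 mm above the bench and 60 mm along x from the stand's origin; x runs down the slope square into the backstop, y along the corner, z square out of the floor's upper face. The floor occupies x from -150 mm to 0
- carton_a: one of two identical small pink-and-white pasteboard cartons of sealing film, closed and rigid, 48 x 115 x 46 mm (x, y, z), 0.08 to 0.17 kg, lying on the bench, the one nearer the stand. Origin: centre of its 48 x 115 mm underside; x along its short side (grip it across this side), y along its length, z up out of its top
- carton_b: one of two identical small pink-and-white pasteboard cartons of sealing film, closed and rigid, 48 x 115 x 46 mm (x, y, z), 0.08 to 0.17 kg, lying on the bench, the one farther to the right. Origin: centre of its 48 x 115 mm underside; x along its short side (grip it across this side), y along its length, z up out of its top
There are look-alikes about, which are no part of the job. What is shaped like the carton_a but blue is not meant. What is shaped like the carton_b but green is not meant.

How it is judged:
By the outcome, as a careful person would: the job done as asked, in the order asked, and still so for the second after the job is handed in, with the robot touching nothing.
It also fails if it takes over 56 s, if anything falls off the work surface, if the arm or the gripper's body presses on something with over 40 N, if the wrist force passes 120 N, or if a joint passes its speed limit or range.

## Working session

There is one attempt and no reset: what is moved stays moved. The work goes in short steps, Python scripts to look and compute and a tool call to move; the robot and the scene stay as the last step left them, time stands still between calls to the robot, and variables do not carry over. Pictures are saved under pics/ and viewed, on a budget of 10 in all, crops included, one or two more only if the job needs it, and the job is handed in when it is done.

Besides the shell and the picture viewer there is one more tool, called after "Request:" as name([rows], argument=value, ...), one row to a line, values as JSON. servo_tool: Moves the arm, as the interface text tells. Its arguments: {"type":"object","properties":{"targets":{"type":"array","items":{"type":"array","items":{"type":"array","items":{"type":"number"}}}}},"required":["targets"]}

```bash
mkdir -p pics; python3 - <<'E'
from cell import robot, viewer
import cv2,numpy as np
for n in("scene","top"):
    im,d=viewer.get_image(n); cv2.imwrite(f"pics/{n}0.png",im); np.save(f"pics/{n}0.npy",d)
    c=viewer.camera_info(n); print(n,[np.round(c[k],4).tolist() for k in c if k in("intrinsics","dist_coeffs","R","t")])
    for q in("carton_a","stand"):
        for r in viewer.regions_of(n,q): print(n,q,round(r["conf"],2),np.round(r["at"]),r["pixels"].sum())
s=robot.observe(); print(s)
E
```

```text
scene [[[421.1141, 0.0, 249.6904], [0.0, 421.1141, 194.7449], [0.0, 0.0, 1.0]], [-0.1124, 0.0, 0.0, 0.0, 0.0], [[0.8593, -0.5115, -0.0061], [-0.3967, -0.659, -0.639], [0.3228, 0.5515, -0.7692]], [-0.3871, 0.1578, 1.166]]
scene carton_a 0.84 [252. 334.] 1173
scene carton_a 0.82 [297. 249.] 994
scene carton_a 0.75 [275. 198.] 867
scene carton_a 0.56 [254. 119.] 555
scene stand 0.57 [215. 137.] 1805
top [[[484.3841, 0.0, 252.1274], [0.0, 484.3841, 183.7057], [0.0, 0.0, 1.0]], [-0.198, 0.0, 0.0, 0.0, 0.0], [[0.012, -0.9999, 0.0046], [-0.9983, -0.0123, -0.0577], [0.0578, -0.0039, -0.9983]], [-0.0937, 0.4043, 1.7014]]
top carton_a 0.9 [254. 159.] 464
top carton_a 0.89 [346. 240.] 529
top carton_a 0.83 [163. 122.] 457
top carton_a 0.72 [300. 176.] 441
top stand 0.79 [167. 166.] 1634
{'time': 0.3, 'joint_pos': array([-1.47454466,  0.42632418,  0.07388481,  1.60617484, -0.03412219,
        1.1107777 , -0.06711862]), 'qvel': array([-8.35929268e-05, -1.30940459e-03,  2.28478587e-03, -1.60076268e-03,
       -1.54306958e-03, -5.03409004e-04,  2.47781078e-04]), 'tau': array([-3.91832713e-03, -9.48641181e+01,  3.75236213e+00, -4.63206840e+01,
        1.88392913e-02,  6.66797161e-03, -2.05171432e-05]), 'eef_pos': array([0.16419804, 0.65458177, 0.23107447]), 'orientation': array([-3.03645741e-05,  1.22605469e-01,  9.92455467e-01, -2.11193097e-04]), 'ft_force': array([ 0.20608958, -0.09337251,  0.79654669]), 'moment': array([-0.04014693, -0.01910273,  0.00613772]), 'width': 0.08548106484948406}
```

```bash
python3 - <<'E'
import cv2,numpy as np
a=cv2.imread("pics/scene0.png");b=cv2.imread("pics/top0.png")
a=cv2.resize(a[60:384,130:400],None,fx=1.8,fy=1.8)
b=cv2.resize(b[90:290,110:400],None,fx=1.0,fy=1.0)
b=cv2.resize(b,(0,0),fx=1.05,fy=1.05)
h=600;c=np.zeros((h,800,3),np.uint8);c[:a.shape[0],:a.shape[1]]=a[:600]
c[:b.shape[0],490:490+b.shape[1]]=b[:,:310]
cv2.imwrite("pics/v1.png",c)
E
```

```text
(no output)
```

View pics/v1.png

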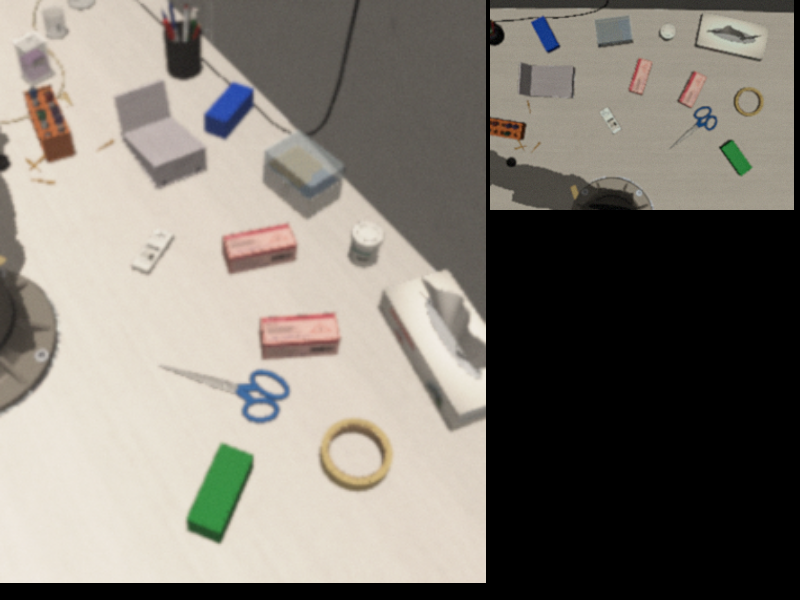

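The view shows four carton-shaped things. In the top camera they are blue (163,122), green (346,240), pink (254,159) and pink (300,176). The two pink ones are the targets: (254,159), nearer the stand, is carton_a, and (300,176) is carton_b. In the scene camera they are at (275,198) and (297,249). The stand is at top (167,166), with its backstop on the left.

```bash
cat > h.py <<'E'
import cv2,numpy as np
from cell import robot,viewer
def cloud(n,d,mask=None):
    c=viewer.camera_info(n);K=np.array(c["intrinsics"]);D=np.array(c["dist_coeffs"]);R=np.array(c["R"]);t=np.array(c["t"])
    m=d>0 if mask is None else (d>0)&mask
    v,u=np.nonzero(m)
    p=cv2.undistortPoints(np.stack([u,v],1).astype(float)[:,None],K,D)[:,0]
    return (np.c_[p,np.ones(len(p))]*d[v,u][:,None]-t)@R
E
python3 - <<'E'
from h import *
cl={}
for n,pa in(("top",((254,159),(300,176))),("scene",((275,198),(297,249)))):
    im,d=viewer.get_image(n)
    for r in viewer.regions_of(n,"carton_a"):
        for k,p in zip("ab",pa):
            if np.hypot(*(np.array(r["at"])-p))<12:
                m=r["pixels"]; print(n,k,"bgr",im[m].mean(0).round())
                P=cloud(n,d,m)
                P=P[(P[:,2]>.036)&(P[:,2]<.056)]
                R=cv2.minAreaRect((P[:,:2]*1000).astype(np.float32)); print(R, "z",np.median(P[:,2]).round(4),len(P), "mean",P.mean(0).round(4))
    for r in viewer.regions_of(n,"stand")[:1]:
        P=cloud(n,d,cv2.dilate(r["pixels"].astype(np.uint8),np.ones((3,3)))>0); np.save(f"pics/st_{n}.npy",P)
        print(n,"stand",P.min(0).round(3),P.max(0).round(3),len(P))
        P=P[P[:,2]>.012]
        print(cv2.minAreaRect((P[:,:2]*1000).astype(np.float32)))
        Q=P[(P[:,2]<.07)]
        # ransac plane
        rng=np.random.default_rng(0);best=None
        for _ in range(500):
            a,b,c=Q[rng.choice(len(Q),3,False)];nn=np.cross(b-a,c-a);l=np.linalg.norm(nn)
            if l<1e-6:continue
            nn/=l; i=abs((Q-a)@nn)<.003
            if best is None or i.sum()>best.sum():best=i
        F=Q[best];c=F.mean(0);nn=np.linalg.svd(F-c)[2][2];nn*=np.sign(nn[2])
        print("plane n",nn.round(3),"c",c.round(4),len(F),"tilt",np.degrees(np.arccos(nn[2])).round(2),"dir",np.degrees(np.arctan2(nn[1],nn[0])).round(1))
        print(cv2.minAreaRect((F[:,:2]*1000).astype(np.float32)))
E
```

```text
top b bgr [119. 130. 175.]
((437.9811706542969, -264.7320556640625), (48.68328094482422, 113.94483184814453), 65.11726379394531) z 0.0464 430 mean [ 0.4375 -0.2643  0.0463]
top a bgr [120. 131. 174.]
((479.6806945800781, -91.42703247070312), (48.112754821777344, 115.13616943359375), 73.47239685058594) z 0.0468 450 mean [ 0.479  -0.0913  0.0468]
top stand [ 0.405  0.131 -0.011] [0.528 0.336 0.108] 1763
((460.9916076660156, 219.93496704101562), (174.4503936767578, 104.23712158203125), 88.31818389892578)
plane n [0.02  0.248 0.969] c [0.4619 0.2063 0.0429] 694 tilt 14.42 dir 85.3
((460.62445068359375, 209.10557556152344), (150.86563110351562, 102.90450286865234), 89.41319274902344)
scene b bgr [132. 142. 185.]
((438.80023193359375, -263.3180847167969), (51.575279235839844, 114.99541473388672), 63.13745880126953) z 0.0477 711 mean [ 0.4362 -0.2664  0.0471]
scene a bgr [127. 137. 179.]
((479.0879821777344, -88.72793579101562), (51.862239837646484, 114.03412628173828), 72.08780670166016) z 0.0484 579 mean [ 0.4759 -0.0912  0.0474]
scene stand [ 0.405  0.127 -0.004] [0.565 0.427 0.103] 1975
((461.0144958496094, 220.80758666992188), (174.96192932128906, 107.5462875366211), 88.06049346923828)
plane n [0.008 0.249 0.968] c [0.4591 0.2071 0.0455] 707 tilt 14.44 dir 88.3
((460.0494689941406, 211.22695922851562), (154.67469787597656, 105.22388458251953), 88.00691986083984)
```

```bash
cat >> h.py <<'E'
from scipy.linalg import logm,expm
from scipy.spatial.transform import Rotation as Ro
def pose(s):
    T=np.eye(4);q=s["orientation"];T[:3,:3]=Ro.from_quat([q[1],q[2],q[3],q[0]]).as_matrix();T[:3,3]=s["eef_pos"];return T
def tgt(p,yaw,tilt=0):
    T=np.eye(4);a=np.radians(yaw)
    R=np.array([[np.cos(a),np.sin(a),0],[np.sin(a),-np.cos(a),0],[0,0,-1]])
    T[:3,:3]=R@Ro.from_rotvec([0,-np.radians(tilt),0]).as_matrix();T[:3,3]=p;return T
def mv(p,yaw,tilt=0,T0=None,N=None):
    T0=pose(robot.observe()) if T0 is None else T0
    T1=tgt(p,yaw,tilt);D=np.linalg.inv(T0)@T1
    ang=np.degrees(np.linalg.norm(Ro.from_matrix(D[:3,:3]).as_rotvec()))
    N=N or int(np.ceil(max(np.linalg.norm(D[:3,3])/.036,ang/6.5)))
    A=expm(logm(D).real/N)
    print(N,"rows of",np.r_[A[:3,3]*1000,np.degrees(Ro.from_matrix(A[:3,:3]).as_rotvec())].round(2).tolist(),"| full shift",(D[:3,3]*1000).round(1),"rv",np.degrees(Ro.from_matrix(D[:3,:3]).as_rotvec()).round(1))
    return T1
E
python3 - <<'E'
from h import *
for n,zb in(("top",.0006),("scene",.0017)):
    P=np.load(f"pics/st_{n}.npy")-[0,0,zb]
    a=np.radians(88.3);u=np.array([np.cos(a),np.sin(a)]);w=np.array([-u[1],u[0]])
    s=P[:,:2]@u;l=P[:,:2]@w
    print(n,"along pct by z")
    for z0 in np.arange(.02,.1,.01):
        i=(P[:,2]>=z0)&(P[:,2]<z0+.01)
        if i.sum()>10: print(round(z0,3),i.sum(),np.percentile(s[i],[5,50,95]).round(4),"lat mid",((l[i].min()+l[i].max())/2).round(4),(np.ptp(l[i])).round(3))
    # floor profile
    for s0 in np.arange(.12,.35,.015):
        i=(s>=s0)&(s<s0+.015)&(P[:,2]>.01)
        if i.sum()>5: print("s",round(s0+.0075,4),i.sum(),"z",np.percentile(P[i,2],[10,50,90]).round(4))
A=mv([.461,.42,.23],140);B=mv([.48,-.09,.15],162.5,T0=A)
E
```

```text
top along pct by z
0.02 229 [0.2359 0.2788 0.2952] lat mid -0.4544 0.102
0.03 345 [0.208  0.2466 0.2957] lat mid -0.454 0.104
0.04 375 [0.1761 0.21   0.2993] lat mid -0.4543 0.104
0.05 302 [0.1501 0.1747 0.3021] lat mid -0.4548 0.103
0.06 118 [0.149  0.1671 0.3075] lat mid -0.4545 0.101
0.07 36 [0.3033 0.3069 0.3105] lat mid -0.4528 0.098
0.08 43 [0.3068 0.3096 0.3124] lat mid -0.4535 0.1
0.09 69 [0.3104 0.3138 0.3196] lat mid -0.4527 0.1
s 0.1425 74 z [0.0152 0.0364 0.0613]
s 0.1575 124 z [0.0531 0.0588 0.0632]
s 0.1725 121 z [0.049  0.0547 0.0612]
s 0.1875 129 z [0.0458 0.0499 0.0556]
s 0.2025 120 z [0.0408 0.0464 0.0511]
s 0.2175 121 z [0.037  0.0426 0.0466]
s 0.2325 119 z [0.0341 0.0393 0.0448]
s 0.2475 120 z [0.0299 0.0353 0.0401]
s 0.2625 114 z [0.0258 0.0315 0.0351]
s 0.2775 112 z [0.0206 0.0263 0.0316]
s 0.2925 166 z [0.0213 0.0295 0.0474]
s 0.3075 215 z [0.0539 0.0772 0.0955]
s 0.3225 36 z [0.0918 0.0966 0.1013]
scene along pct by z
0.02 199 [0.1506 0.282  0.2992] lat mid -0.4536 0.105
0.03 319 [0.1508 0.2567 0.3018] lat mid -0.4537 0.105
0.04 333 [0.151  0.2188 0.305 ] lat 
[... 282 characters left out ...]

s 0.1425 56 z [0.0163 0.0401 0.0612]
s 0.1575 348 z [0.0177 0.0417 0.0609]
s 0.1725 77 z [0.0535 0.0567 0.0594]
s 0.1875 76 z [0.0499 0.0528 0.0548]
s 0.2025 72 z [0.0462 0.0485 0.0508]
s 0.2175 78 z [0.0418 0.0439 0.0464]
s 0.2325 68 z [0.0381 0.0408 0.0426]
s 0.2475 66 z [0.035  0.0367 0.0391]
s 0.2625 71 z [0.0301 0.0327 0.0354]
s 0.2775 61 z [0.0267 0.0287 0.0313]
s 0.2925 168 z [0.0229 0.0296 0.0442]
s 0.3075 433 z [0.0424 0.0657 0.09  ]
s 0.3225 58 z [0.0853 0.0942 0.099 ]
11 rows of [-33.87, -7.49, 0.12, -0.0, -0.0, 2.36] | full shift [-344.9 -155.4    1.3] rv [-0.  -0.  25.9]
15 rows of [-17.96, -29.15, 5.33, 0.0, 0.0, -1.5] | full shift [-342.4 -378.5   80. ] rv [  0.    0.  -22.5]
```

```bash
python3 - <<'E'
from h import *
A=mv([.42,.35,.23],163,N=12);B=mv([.479,-.091,.13],163,T0=A)
E
```

```text
12 rows of [-27.3, -18.81, 0.11, -0.0, -0.0, 0.24] | full shift [-322.2 -233.3    1.3] rv [-0.  -0.   2.9]
13 rows of [-14.26, -31.11, 7.69, 0.0, 0.0, -0.0] | full shift [-185.4 -404.5  100. ] rv [ 0.  0. -0.]
```

Request:
servo_tool([
  [[-27.3,-18.8,0,0,0,0.25,-1],[-27.3,-18.8,0,0,0,0.25,-1],[-27.3,-18.8,0,0,0,0.25,-1],[-27.3,-18.8,0,0,0,0.25,-1],[-27.3,-18.8,0,0,0,0.25,-1],[-27.3,-18.8,0,0,0,0.25,-1],[-27.3,-18.8,0,0,0,0.25,-1],[-27.3,-18.8,0,0,0,0.25,-1],[-27.3,-18.8,0,0,0,0.25,-1],[-27.3,-18.8,0,0,0,0.25,-1],[-27.3,-18.8,0,0,0,0.25,-1],[-27.3,-18.8,0,0,0,0.25,-1]],
])

```text
time: 1.6
eef_pos: [0.4207, 0.3486, 0.2316]
orientation: [0.0, 0.149, 0.989, 0.0]
ft_force: [0.8, 0.1, 0.5]
width: 0.0856
```

```bash
python3 - <<'E'
from h import *
print(robot.observe()["joint_pos"].round(2))
mv([.479,-.091,.13],163)
E
```

```text
[-1.02  0.22  0.24  1.91 -0.06  1.02  0.52]
13 rows of [-14.2, -31.01, 7.81, 0.0, 0.0, -0.01] | full shift [-185.  -403.1  101.4] rv [ 0.   0.  -0.1]
```

Request:
servo_tool([
  [[-15.4,-33.6,8.4,0,0,0,-1],[-15.4,-33.6,8.4,0,0,0,-1],[-15.4,-33.6,8.4,0,0,0,-1],[-15.4,-33.6,8.4,0,0,0,-1],[-15.4,-33.6,8.4,0,0,0,-1],[-15.4,-33.6,8.4,0,0,0,-1],[-15.4,-33.6,8.4,0,0,0,-1],[-15.4,-33.6,8.4,0,0,0,-1],[-15.4,-33.6,8.4,0,0,0,-1],[-15.4,-33.6,8.4,0,0,0,-1],[-15.4,-33.6,8.4,0,0,0,-1],[-15.4,-33.6,8.4,0,0,0,-1]],
])

```text
time: 2.6
eef_pos: [0.4781, -0.0915, 0.1305]
orientation: [0.0, 0.148, 0.989, 0.0]
ft_force: [1.3, 0.2, 0.4]
width: 0.0853
```

```bash
python3 - <<'E'
from h import *
print(robot.observe()["joint_pos"].round(2))
A=mv([.479,-.091,.07],163);mv([.479,-.091,.010],163,T0=A)
im,d=viewer.get_image("scene");cv2.imwrite("pics/v2.png",cv2.resize(im[130:290,190:390],None,fx=3,fy=3))
E
```

```text
[-0.37  0.27  0.5   2.14 -0.18  0.77  1.52]
2 rows of [-0.33, 0.35, 30.23, 0.01, 0.02, -0.03] | full shift [-0.6  0.7 60.5] rv [ 0.   0.  -0.1]
2 rows of [-0.0, -0.0, 30.0, 0.0, 0.0, -0.0] | full shift [-0. -0. 60.] rv [ 0.  0. -0.]
```

View pics/v2.png

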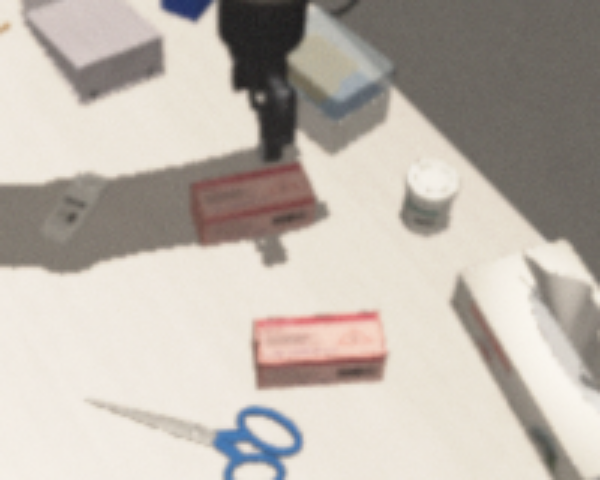

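The crop shows the gripper above pink carton_a (crop 255,205), aligned across its short side. The second pink carton is at crop (320,350). Next I descend in smaller steps and close.

Request:
servo_tool([
  [[0,0,25,0,0,0,-1],[0,0,25,0,0,0,-1],[0,0,25,0,0,0,-1],[0,0,25,0,0,0,-1],[0,0,15,0,0,0,-1],[0,0,5.5,0,0,0,-1],[0,0,0,0,0,0,-1],[0,0,0,0,0,0,1],[0,0,0,0,0,0,1],[0,0,0,0,0,0,1],[0,0,0,0,0,0,1],[0,0,0,0,0,0,1]],
])

```text
time: 3.65
eef_pos: [0.4788, -0.0897, 0.0112]
orientation: [0.001, 0.148, 0.989, 0.0]
ft_force: [-2.2, 0.6, 13.4]
width: 0.0473
```

Request:
servo_tool([
  [[0,0,0,0,0,0,1],[0,0,0,0,0,0,1]],
])

```text
time: 3.82
eef_pos: [0.4788, -0.0897, 0.0112]
orientation: [0.001, 0.148, 0.989, 0.0]
ft_force: [-2.7, 0.5, 13.9]
width: 0.0472
```

Request:
servo_tool([
  [[0,0,-10,0,0,0,1],[0,0,-25,0,0,0,1],[0,0,-35,0,0,0,1],[0,0,-35,0,0,0,1],[0,0,-35,0,0,0,1],[0,0,-20,0,0,0,1],[0,0,0,0,0,0,1]],
])

```text
time: 4.4
eef_pos: [0.48, -0.09, 0.1749]
orientation: [0.003, 0.149, 0.989, 0.001]
ft_force: [1.5, -0.7, -0.7]
width: 0.047
```

```bash
cat >> h.py <<'E'
SEAT=np.array([.4625,.280,.0225]);YAW=88.3
def seatp(x,y,z):
    a=np.radians(YAW);t=np.radians(15);u=np.array([np.cos(a),np.sin(a),0]);k=np.array([0,0,1.])
    X=u*np.cos(t)-k*np.sin(t);Z=u*np.sin(t)+k*np.cos(t);Y=np.cross(Z,X)
    return SEAT+x*X+y*Y+z*Z
def inseat(T):
    B=tgt([0,0,0],YAW,15)[:3,:3]@np.diag([1,-1,-1]); return B.T@(T[:3,3]-SEAT)
E
python3 - <<'E'
from h import *
print(robot.observe()["joint_pos"].round(2),robot.observe()["ft_force"].round(1))
print(seatp(-.0675,0,.031),inseat(tgt(seatp(-.0675,.001,.031),88,15)))
A=mv(seatp(-.09,0,.111),88.3,15,N=17);A=mv(seatp(-.0675,0,.031),88.3,15,T0=A,N=5)
E
```

```text
[-0.42  0.2   0.54  2.1  -0.14  0.87  1.47] [ 1.5 -0.7 -0.7]
[0.46080378 0.22284856 0.06991399] [-0.0675  0.001   0.031 ]
17 rows of [16.34, 11.18, -1.08, 0.6, -0.74, 4.36] | full shift [110.2 292.3  22.1] rv [ 10.1 -12.6  74.1]
5 rows of [4.5, 0.0, 16.0, -0.0, 0.0, 0.0] | full shift [22.5  0.  80. ] rv [ 0. -0. -0.]
```

Request:
servo_tool([
  [[16.3,11.2,-1.1,0.6,-0.74,4.36,1],[16.3,11.2,-1.1,0.6,-0.74,4.36,1],[16.3,11.2,-1.1,0.6,-0.74,4.36,1],[16.3,11.2,-1.1,0.6,-0.74,4.36,1],[16.3,11.2,-1.1,0.6,-0.74,4.36,1],[16.3,11.2,-1.1,0.6,-0.74,4.36,1],[16.3,11.2,-1.1,0.6,-0.74,4.36,1],[16.3,11.2,-1.1,0.6,-0.74,4.36,1],[16.3,11.2,-1.1,0.6,-0.74,4.36,1],[16.3,11.2,-1.1,0.6,-0.74,4.36,1],[16.3,11.2,-1.1,0.6,-0.74,4.36,1],[16.3,11.2,-1.1,0.6,-0.74,4.36,1]],
])

```text
time: 5.4
eef_pos: [0.4204, 0.133, 0.1625]
orientation: [0.065, 0.569, 0.816, -0.071]
ft_force: [0.7, 0.3, -1.6]
width: 0.0471
```

Request:
servo_tool([
  [[16.3,11.2,-1.1,0.6,-0.74,4.36,1],[16.3,11.2,-1.1,0.6,-0.74,4.36,1],[16.3,11.2,-1.1,0.6,-0.74,4.36,1],[16.3,11.2,-1.1,0.6,-0.74,4.36,1],[16.3,11.2,-1.1,0.6,-0.74,4.36,1],[0,0,0,0,0,0,1]],
])

```text
time: 5.9
eef_pos: [0.4602, 0.2252, 0.1476]
orientation: [0.089, 0.712, 0.69, -0.097]
ft_force: [-1.1, -0.7, -2.5]
width: 0.0475
```

```bash
python3 - <<'E'
from h import *
s=robot.observe();print(s["joint_pos"].round(2),s["ft_force"].round(1),inseat(pose(s)).round(4))
A=mv(seatp(-.0675,0,.031),88.3,15,N=5)
for n,c in(("scene",(100,160,80)),("top",(100,130,80))):
    im,d=viewer.get_image(n);np.save(f"pics/d3{n}.npy",d)
    if n=="scene":cv2.imwrite("pics/v3.png",cv2.resize(im[60:220,130:330],None,fx=3,fy=3))
# carton yaw/top in hand not visible; side cloud omitted
E
```

```text
[-1.05  0.37  0.43  1.97  0.06  1.   -0.71] [-1.1 -0.7 -2.5] [-0.0853  0.0007  0.1066]
5 rows of [3.58, 0.19, 15.12, -0.08, 0.02, -0.01] | full shift [18.   1.2 75.6] rv [-0.4  0.1 -0. ]
```

View pics/v3.png

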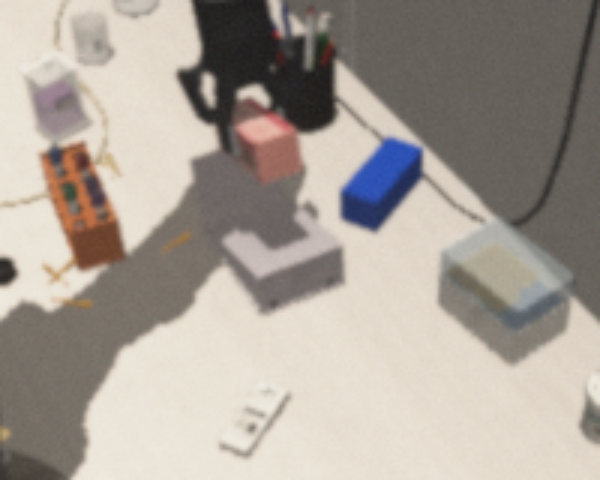

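The carton (crop 265,145) is held tilted above the stand (crop 280,260), lengthwise along the slope. Next I lower it, ending with small steps.

Request:
servo_tool([
  [[3,0,15,0,0,0,1],[3,0,15,0,0,0,1],[3,0,15,0,0,0,1],[3,0,12,0,0,0,1],[3,0,8,0,0,0,1],[0,0,0,0,0,0,1],[0,0,0,0,0,0,1]],
])

```text
time: 6.58
eef_pos: [0.4585, 0.2188, 0.082]
orientation: [0.089, 0.711, 0.691, -0.097]
ft_force: [-0.2, -0.6, -1.2]
width: 0.0471
```

Request:
servo_tool([
  [[0,0,4,0,0,0,1],[0,0,4,0,0,0,1],[0,0,0,0,0,0,1]],
])

```text
time: 6.83
eef_pos: [0.4584, 0.2169, 0.0738]
orientation: [0.088, 0.711, 0.691, -0.097]
ft_force: [-0.2, -0.2, -1.5]
width: 0.047
```

```bash
python3 - <<'E'
from h import *
s=robot.observe();print(s["joint_pos"].round(2),s["ft_force"].round(1),inseat(pose(s)).round(4))
A=mv(seatp(-.0625,0,.012),88.3,15,N=1)
E
```

```text
[-1.02  0.48  0.4   2.03  0.03  0.84 -0.69] [-0.2 -0.2 -1.5] [-0.0743  0.0023  0.0332]
1 rows of [11.88, 2.44, 21.13, -0.46, 0.08, 0.09] | full shift [11.9  2.4 21.1] rv [-0.5  0.1  0.1]
```

Request:
servo_tool([
  [[2,2,5,0,0,0,1],[2,0,5,0,0,0,1],[0,0,4,0,0,0,1],[0,0,3,0,0,0,1],[0,0,0,0,0,0,1]],
])

```text
time: 7.25
eef_pos: [0.46, 0.2161, 0.0558]
orientation: [0.089, 0.711, 0.691, -0.098]
ft_force: [0.5, 0.1, -0.8]
width: 0.0473
```

Request:
servo_tool([
  [[0,0,2,0,0,0,1],[0,0,0,0,0,0,1]],
])

```text
time: 7.42
eef_pos: [0.4603, 0.2159, 0.0543]
orientation: [0.089, 0.711, 0.691, -0.097]
ft_force: [-1.3, -1.0, -1.2]
width: 0.0471
```

Request:
servo_tool([
  [[0,0,2,0,0,0,1],[0,0,0,0,0,0,1]],
])

```text
time: 7.58
eef_pos: [0.4603, 0.2154, 0.0525]
orientation: [0.089, 0.711, 0.691, -0.097]
ft_force: [-0.9, 0.6, -1.2]
width: 0.0471
```

Request:
servo_tool([
  [[0,0,1.5,0,0,0,1],[0,0,0,0,0,0,1]],
])

```text
time: 7.75
eef_pos: [0.4603, 0.2152, 0.0512]
orientation: [0.089, 0.711, 0.691, -0.097]
ft_force: [0.7, 0.1, -0.8]
width: 0.0471
```

Request:
servo_tool([
  [[0,0,1.5,0,0,0,1],[0,0,0,0,0,0,1]],
])

```text
time: 7.92
eef_pos: [0.4604, 0.2152, 0.051]
orientation: [0.088, 0.711, 0.691, -0.097]
ft_force: [-9.7, 1.6, 31.9]
width: 0.0474
```

```bash
python3 - <<'E'
from h import *
s=robot.observe();print(s["ft_force"].round(1),s["moment"].round(2),inseat(pose(s)).round(4))
A=mv(seatp(-.0625,0,.012),88.3,15,N=1)
E
```

```text
[-9.7  1.6 31.9] [-1.32  1.6  -0.47] [-0.07    0.0002  0.0108]
1 rows of [7.49, 0.18, -1.2, -0.45, 0.04, 0.09] | full shift [ 7.5  0.2 -1.2] rv [-0.4  0.   0.1]
```

Request:
servo_tool([
  [[0,0,-1.2,-0.4,0,0,1],[3,0,0,0,0,0,1],[3,0,0,0,0,0,1],[2,0,0,0,0,0,1],[0,0,0,0,0,0,1]],
])

```text
time: 8.33
eef_pos: [0.4607, 0.2233, 0.0488]
orientation: [0.091, 0.711, 0.691, -0.095]
ft_force: [-1.9, -0.3, 4.8]
width: 0.047
```

Request:
servo_tool([
  [[2,0,0,0,0,0,1],[0,0,0,0,0,0,1]],
])

```text
time: 8.5
eef_pos: [0.4609, 0.225, 0.0484]
orientation: [0.091, 0.711, 0.691, -0.095]
ft_force: [-0.2, 0.5, 7.4]
width: 0.0474
```

Request:
servo_tool([
  [[1,0,0,0,0,0,1],[0,0,0,0,0,0,1]],
])

```text
time: 8.67
eef_pos: [0.4609, 0.2257, 0.0482]
orientation: [0.091, 0.711, 0.691, -0.095]
ft_force: [-0.1, -1.2, 8.5]
width: 0.0476
```

Request:
servo_tool([
  [[1,0,0,0,0,0,1],[0,0,0,0,0,0,1]],
])

```text
time: 8.83
eef_pos: [0.461, 0.2267, 0.0479]
orientation: [0.091, 0.711, 0.691, -0.095]
ft_force: [-0.1, -1.6, 8.4]
width: 0.0472
```

Request:
servo_tool([
  [[1,0,0,0,0,0,1],[0,0,0,0,0,0,1]],
])

```text
time: 9.0
eef_pos: [0.461, 0.2276, 0.0476]
orientation: [0.091, 0.711, 0.691, -0.095]
ft_force: [0.5, -1.8, 8.3]
width: 0.0473
```

Request:
servo_tool([
  [[1,0,0,0,0,0,1],[0,0,0,0,0,0,1]],
])

```text
time: 9.17
eef_pos: [0.461, 0.2282, 0.0475]
orientation: [0.091, 0.711, 0.691, -0.095]
ft_force: [-1.9, -3.4, 10.1]
width: 0.0473
```

Request:
servo_tool([
  [[1,0,0,0,0,0,1],[0,0,0,0,0,0,1]],
])

```text
time: 9.33
eef_pos: [0.461, 0.2283, 0.0475]
orientation: [0.092, 0.711, 0.691, -0.095]
ft_force: [-1.7, -9.3, 17.6]
width: 0.0472
```

Request:
servo_tool([
  [[1,0,0,0,0,0,1],[0,0,0,0,0,0,1]],
])

```text
time: 9.5
eef_pos: [0.461, 0.2283, 0.0475]
orientation: [0.092, 0.711, 0.69, -0.096]
ft_force: [-2.8, -13.8, 26.0]
width: 0.0475
```

```bash
python3 - <<'E'
from h import *
s=robot.observe();print(s["ft_force"].round(1),s["moment"].round(2),inseat(pose(s)).round(4))
E
```

```text
[ -2.8 -13.8  26. ] [-3.4   0.32  0.1 ] [-0.0565 -0.0001  0.0107]
```

Request:
servo_tool([
  [[0,0,0,0,0,0,-1],[0,0,0,0,0,0,-1],[0,0,0,0,0,0,-1],[0,0,0,0,0,0,-1],[0,0,-10,0,0,0,-1],[0,0,-25,0,0,0,-1],[0,0,-35,0,0,0,-1],[0,0,-35,0,0,0,-1],[-20,0,-25,0,0,0,-1],[-30,0,0,0,0,0,-1],[-30,0,0,0,0,0,-1]],
])

```text
time: 10.42
eef_pos: [0.4601, 0.1877, 0.1951]
orientation: [0.091, 0.71, 0.692, -0.093]
ft_force: [-0.1, -0.2, 0.4]
width: 0.0857
```

```bash
python3 - <<'E'
from h import *
print(robot.observe()["joint_pos"].round(2))
A=mv([.437,-.265,.17],154.5)
mv([.437,-.265,.010],154.5,T0=A,N=1)
E
```

```text
[-1.05  0.27  0.47  1.98  0.11  1.07 -0.67]
13 rows of [-30.73, -19.35, 6.8, -0.66, 1.02, -5.05] | full shift [-431.3  -11.3  141.2] rv [ -8.6  13.3 -65.6]
1 rows of [0.0, 0.0, 160.0, 0.0, 0.0, 0.0] | full shift [  0.   0. 160.] rv [0. 0. 0.]
```

```bash
python3 - <<'E'
from h import *
A=mv([.48,-.02,.18],118,6,N=7);A=mv([.437,-.265,.17],154.5,T0=A,N=9)
E
```

```text
7 rows of [-29.03, -2.95, 7.93, -0.76, 1.25, -4.15] | full shift [-196.2   25.3   68.1] rv [ -5.3   8.8 -29. ]
9 rows of [-16.36, -22.77, 2.19, -0.21, 0.64, -4.05] | full shift [-194.  -153.    30.4] rv [ -1.9   5.8 -36.5]
```

Request:
servo_tool([
  [[-29,-3,7.9,-0.76,1.25,-4.15,-1],[-29,-3,7.9,-0.76,1.25,-4.15,-1],[-29,-3,7.9,-0.76,1.25,-4.15,-1],[-29,-3,7.9,-0.76,1.25,-4.15,-1],[-29,-3,7.9,-0.76,1.25,-4.15,-1],[-29,-3,7.9,-0.76,1.25,-4.15,-1],[-29,-3,7.9,-0.76,1.25,-4.15,-1]],
])

```text
time: 11.0
eef_pos: [0.4777, -0.0189, 0.1798]
orientation: [0.045, 0.517, 0.854, -0.028]
ft_force: [1.2, 0.4, 0.3]
width: 0.0851
```

Request:
servo_tool([
  [[-16.4,-22.8,2.2,-0.21,0.64,-4.05,-1],[-16.4,-22.8,2.2,-0.21,0.64,-4.05,-1],[-16.4,-22.8,2.2,-0.21,0.64,-4.05,-1],[-16.4,-22.8,2.2,-0.21,0.64,-4.05,-1],[-16.4,-22.8,2.2,-0.21,0.64,-4.05,-1],[-16.4,-22.8,2.2,-0.21,0.64,-4.05,-1],[-16.4,-22.8,2.2,-0.21,0.64,-4.05,-1],[-16.4,-22.8,2.2,-0.21,0.64,-4.05,-1],[-16.4,-22.8,2.2,-0.21,0.64,-4.05,-1],[0,0,0,0,0,0,-1]],
])

```text
time: 11.83
eef_pos: [0.4323, -0.2674, 0.171]
orientation: [0.0, 0.225, 0.974, -0.003]
ft_force: [-0.2, 0.8, -0.4]
width: 0.0854
```

```bash
python3 - <<'E'
from h import *
s=robot.observe();print(s["eef_pos"].round(3),s["joint_pos"].round(2))
A=mv([.437,-.265,.10],154.5)
# placed carton check
for n in("top","scene"):
    im,d=viewer.get_image(n)
    for r in viewer.regions_of(n,"carton_a"):
        P=cloud(n,d,r["pixels"]);B=tgt([0,0,0],YAW,15)[:3,:3]@np.diag([1,-1,-1]);Q=(P-SEAT)@B
        m=np.median(Q,0)
        if abs(m[0]+.06)<.06 and abs(m[1])<.05:
            Q=Q[abs(Q[:,2]-.046)<.007];R=cv2.minAreaRect((Q[:,:2]*1000).astype(np.float32));print(n,np.median(Q,0).round(4),R,len(Q))
    if n=="scene":cv2.imwrite("pics/v4.png",cv2.resize(im[60:260,130:380],None,fx=3,fy=3))
E
```

```text
[ 0.432 -0.267  0.171] [-0.12  0.26  0.64  2.07 -0.19  0.87  1.74]
2 rows of [-1.55, 2.31, 35.47, -0.19, 0.05, -0.23] | full shift [-3.   4.7 70.9] rv [-0.4  0.1 -0.5]
top [-0.0619 -0.0003  0.0462] ((-59.03705596923828, -0.4130744934082031), (119.71244049072266, 49.24006271362305), 0.40149813890457153) 431
scene [-0.0658  0.0049  0.0477] ((-57.603538513183594, 2.9344863891601562), (48.191314697265625, 121.11297607421875), 89.39523315429688) 270
```

View pics/v4.png

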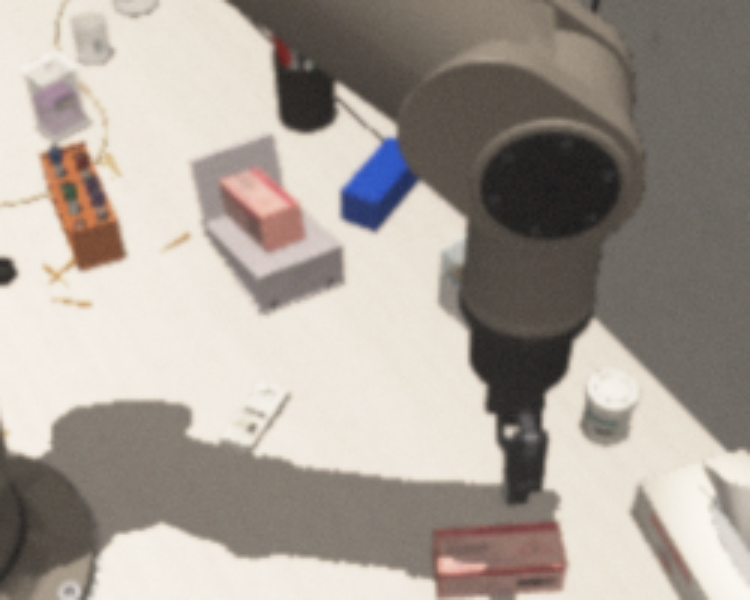

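Carton_a lies flat in the stand (crop 262,205), against the backstop and central. The gripper is over carton_b (crop 498,560).

Request:
servo_tool([
  [[-1.5,2.3,35,-0.2,0,-0.2,-1],[-1.5,2.3,35,-0.2,0,-0.2,-1],[0,0,30,0,0,0,-1],[0,0,30,0,0,0,-1],[0,0,20,0,0,0,-1],[0,0,10,0,0,0,-1],[0,0,0,0,0,0,-1]],
])

```text
time: 12.62
eef_pos: [0.4365, -0.2583, 0.0089]
orientation: [-0.001, 0.222, 0.975, 0.001]
ft_force: [-0.8, 0.6, 0.7]
width: 0.0851
```

Request:
servo_tool([
  [[0,0,0,0,0,0,1],[0,0,0,0,0,0,1],[0,0,0,0,0,0,1],[0,0,0,0,0,0,1],[0,0,0,0,0,0,1],[0,0,0,0,0,0,1]],
])

```text
time: 13.12
eef_pos: [0.4381, -0.2599, 0.0117]
orientation: [0.002, 0.222, 0.975, 0.001]
ft_force: [-2.9, 2.8, 16.5]
width: 0.0474
```

Request:
servo_tool([
  [[0,0,-10,0,0,0,1],[0,0,-25,0,0,0,1],[0,0,-35,0,0,0,1],[0,0,-35,0,0,0,1],[0,0,-35,0,0,0,1],[0,0,-40,0,0,0,1],[0,0,-20,0,0,0,1],[0,0,0,0,0,0,1]],
])

```text
time: 13.78
eef_pos: [0.4386, -0.261, 0.2155]
orientation: [0.004, 0.223, 0.975, 0.001]
ft_force: [0.4, -0.2, -0.8]
width: 0.0472
```

```bash
python3 - <<'E'
from h import *
s=robot.observe();print(s["ft_force"].round(1),s["joint_pos"].round(2))
A=mv([.48,-.02,.21],118,6,N=9);A=mv(seatp(-.085,0,.15),88.3,15,T0=A,N=8)
E
```

```text
[ 0.4 -0.2 -0.8] [-0.18  0.19  0.67  2.02 -0.15  0.97  1.69]
9 rows of [14.68, 23.41, -0.2, 0.25, -0.6, 4.03] | full shift [ 67.3 235.1   5.9] rv [ 2.3 -5.4 36.2]
8 rows of [31.95, 6.15, -3.02, 0.68, -1.1, 3.65] | full shift [236.4 103.9  -4.1] rv [ 5.4 -8.8 29.2]
```

Request:
servo_tool([
  [[14.7,23.4,-0.2,0.25,-0.6,4.03,1],[14.7,23.4,-0.2,0.25,-0.6,4.03,1],[14.7,23.4,-0.2,0.25,-0.6,4.03,1],[14.7,23.4,-0.2,0.25,-0.6,4.03,1],[14.7,23.4,-0.2,0.25,-0.6,4.03,1],[14.7,23.4,-0.2,0.25,-0.6,4.03,1],[14.7,23.4,-0.2,0.25,-0.6,4.03,1],[14.7,23.4,-0.2,0.25,-0.6,4.03,1],[14.7,23.4,-0.2,0.25,-0.6,4.03,1]],
])

```text
time: 14.53
eef_pos: [0.4778, -0.0176, 0.2051]
orientation: [0.041, 0.516, 0.855, -0.028]
ft_force: [0.5, -0.7, -0.3]
width: 0.0472
```

Request:
servo_tool([
  [[32,6.2,-3,0.68,-1.1,3.65,1],[32,6.2,-3,0.68,-1.1,3.65,1],[32,6.2,-3,0.68,-1.1,3.65,1],[32,6.2,-3,0.68,-1.1,3.65,1],[32,6.2,-3,0.68,-1.1,3.65,1],[32,6.2,-3,0.68,-1.1,3.65,1],[32,6.2,-3,0.68,-1.1,3.65,1],[32,6.2,-3,0.68,-1.1,3.65,1],[0,0,0,0,0,0,1],[0,0,0,0,0,0,1]],
])

```text
time: 15.37
eef_pos: [0.4591, 0.2393, 0.1839]
orientation: [0.088, 0.709, 0.693, -0.096]
ft_force: [-0.1, -0.6, -0.5]
width: 0.0471
```

```bash
python3 - <<'E'
from h import *
s=robot.observe();print(s["ft_force"].round(1),inseat(pose(s)).round(4))
A=mv(seatp(-.072,0,.066),88.3,15,N=6)
im,d=viewer.get_image("scene");cv2.imwrite("pics/v5.png",cv2.resize(im[60:220,130:330],None,fx=3,fy=3))
E
```

```text
[-0.1 -0.6 -0.5] [-0.0812  0.0022  0.1454]
6 rows of [1.53, 0.43, 13.23, -0.07, -0.0, 0.06] | full shift [ 9.2  2.9 79.4] rv [-0.4 -0.   0.4]
```

View pics/v5.png

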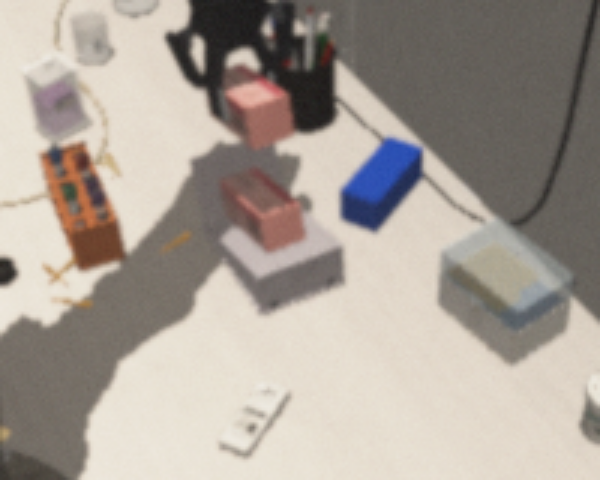

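Carton_b (crop 258,105) is held parallel above carton_a (crop 262,210). Now lowering.

Request:
servo_tool([
  [[1.5,0.5,14,-0.07,0,0.06,1],[1.5,0.5,14,-0.07,0,0.06,1],[1.5,0.5,14,-0.07,0,0.06,1],[1.5,0.5,14,-0.07,0,0.06,1],[1.5,0.5,10,-0.07,0,0.06,1],[1.5,0.5,7,-0.07,0,0.06,1],[0,0,0,0,0,0,1],[0,0,0,0,0,0,1]],
])

```text
time: 16.08
eef_pos: [0.4618, 0.2272, 0.1118]
orientation: [0.09, 0.712, 0.69, -0.093]
ft_force: [0.7, 0.4, -0.6]
width: 0.0473
```

```bash
python3 - <<'E'
from h import *
s=robot.observe();print(s["ft_force"].round(1),inseat(pose(s)).round(4))
A=mv(seatp(-.070,0,.060),88.3,15,N=1)
E
```

```text
[ 0.7  0.4 -0.6] [-0.0741 -0.0008  0.0726]
1 rows of [4.13, -0.85, 12.61, -0.03, -0.08, -0.17] | full shift [ 4.1 -0.8 12.6] rv [-0.  -0.1 -0.2]
```

Request:
servo_tool([
  [[2,-0.8,5,0,0,0,1],[2,0,5,0,0,0,1],[0,0,2,0,0,0,1],[0,0,0,0,0,0,1]],
])

```text
time: 16.42
eef_pos: [0.4606, 0.2282, 0.0984]
orientation: [0.09, 0.712, 0.69, -0.093]
ft_force: [-0.2, -0.4, -1.1]
width: 0.0473
```

Request:
servo_tool([
  [[0,0,1.5,0,0,0,1],[0,0,0,0,0,0,1]],
])

```text
time: 16.58
eef_pos: [0.4609, 0.2278, 0.0973]
orientation: [0.09, 0.712, 0.69, -0.093]
ft_force: [-0.4, -0.2, -0.7]
width: 0.0473
```

```bash
python3 - <<'E'
from h import *
s=robot.observe();print(s["ft_force"].round(1),inseat(pose(s)).round(4))
E
```

```text
[-0.4 -0.2 -0.7] [-0.0698  0.0001  0.0588]
```

Request:
servo_tool([
  [[0,0,1,0,0,0,1],[0,0,0,0,0,0,1]],
])

```text
time: 16.75
eef_pos: [0.4609, 0.2276, 0.0964]
orientation: [0.09, 0.712, 0.69, -0.093]
ft_force: [0.7, -0.5, -1.4]
width: 0.047
```

Request:
servo_tool([
  [[0,0,0.8,0,0,0,1],[0,0,0,0,0,0,1]],
])

```text
time: 16.92
eef_pos: [0.461, 0.2277, 0.0959]
orientation: [0.09, 0.712, 0.69, -0.093]
ft_force: [-0.7, 0.2, 3.4]
width: 0.0472
```

Request:
servo_tool([
  [[3,0,0,0,0,0,1],[3,0,0,0,0,0,1],[2,0,0,0,0,0,1],[0,0,0,0,0,0,1]],
])

```text
time: 17.25
eef_pos: [0.4613, 0.2358, 0.0936]
orientation: [0.09, 0.712, 0.69, -0.093]
ft_force: [-0.8, 0.7, 5.3]
width: 0.0471
```

Request:
servo_tool([
  [[2,0,0,0,0,0,1],[0,0,0,0,0,0,1]],
])

```text
time: 17.42
eef_pos: [0.4614, 0.2376, 0.0931]
orientation: [0.091, 0.712, 0.69, -0.093]
ft_force: [-0.2, 0.3, 5.6]
width: 0.047
```

Request:
servo_tool([
  [[1.5,0,0,0,0,0,1],[0,0,0,0,0,0,1]],
])

```text
time: 17.58
eef_pos: [0.4614, 0.2389, 0.0928]
orientation: [0.091, 0.712, 0.69, -0.093]
ft_force: [0.0, -0.5, 5.6]
width: 0.0473
```

Request:
servo_tool([
  [[1,0,0,0,0,0,1],[0,0,0,0,0,0,1]],
])

```text
time: 17.75
eef_pos: [0.4614, 0.2398, 0.0925]
orientation: [0.091, 0.712, 0.69, -0.093]
ft_force: [-0.4, -0.6, 5.4]
width: 0.0473
```

Request:
servo_tool([
  [[1,0,0,0,0,0,1],[0,0,0,0,0,0,1]],
])

```text
time: 17.92
eef_pos: [0.4615, 0.2407, 0.0923]
orientation: [0.091, 0.712, 0.69, -0.093]
ft_force: [0.1, -1.3, 6.4]
width: 0.047
```

Request:
servo_tool([
  [[1,0,0,0,0,0,1],[0,0,0,0,0,0,1]],
])

```text
time: 18.08
eef_pos: [0.4615, 0.2417, 0.092]
orientation: [0.091, 0.712, 0.69, -0.093]
ft_force: [0.5, -0.6, 6.0]
width: 0.0474
```

Request:
servo_tool([
  [[1,0,0,0,0,0,1],[0,0,0,0,0,0,1]],
])

```text
time: 18.25
eef_pos: [0.4615, 0.242, 0.0919]
orientation: [0.091, 0.712, 0.69, -0.094]
ft_force: [-0.6, -4.6, 10.9]
width: 0.0472
```

```bash
python3 - <<'E'
from h import *
s=robot.observe();print(s["ft_force"].round(1),inseat(pose(s)).round(4))
E
```

```text
[-0.6 -4.6 10.9] [-0.0547 -0.0002  0.0572]
```

Contact with the backstop at about the expected spot. One more millimetre to press it home, then release and retreat.

Request:
servo_tool([
  [[1,0,0,0,0,0,1],[0,0,0,0,0,0,1]],
])

```text
time: 18.42
eef_pos: [0.4616, 0.242, 0.0919]
orientation: [0.091, 0.712, 0.689, -0.094]
ft_force: [-2.4, -9.4, 18.1]
width: 0.0474
```

Request:
servo_tool([
  [[0,0,0,0,0,0,-1],[0,0,0,0,0,0,-1],[0,0,0,0,0,0,-1],[0,0,0,0,0,0,-1],[0,0,-10,0,0,0,-1],[0,0,-25,0,0,0,-1],[0,0,-35,0,0,0,-1],[0,0,-35,0,0,0,-1],[-20,0,-25,0,0,0,-1],[-30,0,0,0,0,0,-1],[-30,0,0,0,0,0,-1]],
])

```text
time: 19.33
eef_pos: [0.4603, 0.2001, 0.2397]
orientation: [0.09, 0.712, 0.69, -0.092]
ft_force: [0.6, -0.4, -0.6]
width: 0.0855
```

Request:
servo_tool([
  [[-35,0,0,0,0,0,-1],[-35,0,0,0,0,0,-1],[-35,0,0,0,0,0,-1],[-35,0,0,0,0,0,-1],[-35,0,0,0,0,0,-1],[-35,0,0,0,0,0,-1],[0,0,0,0,0,0,-1]],
])

```text
time: 19.92
eef_pos: [0.4531, -0.0091, 0.2939]
orientation: [0.09, 0.715, 0.687, -0.092]
ft_force: [1.0, -1.4, -0.3]
width: 0.0853
```

```bash
python3 - <<'E'
from h import *
s=robot.observe();print(s["eef_pos"].round(3))
B=tgt([0,0,0],YAW,15)[:3,:3]@np.diag([1,-1,-1])
for n in("top","scene"):
    im,d=viewer.get_image(n)
    Q=(cloud(n,d)-SEAT)@B
    T=Q[(abs(Q[:,2]-.092)<.006)&(abs(Q[:,0]+.06)<.075)&(abs(Q[:,1])<.045)]
    R=cv2.minAreaRect((T[:,:2]*1000).astype(np.float32));print(n,"upper",np.median(T,0).round(4),R,len(T))
    k=np.linalg.lstsq(np.c_[T[:,:2],np.ones(len(T))],T[:,2],rcond=None)[0];print("slopes deg",np.degrees(k[:2]).round(2))
    # end faces (upper, open end)
    for lo,hi in((.008,.040),(.053,.086)):
        E=Q[(Q[:,2]>lo)&(Q[:,2]<hi)&(Q[:,0]<-.09)&(Q[:,0]>-.14)&(abs(Q[:,1])<.02)]
        if len(E)>5:print("end face x",np.median(E[:,0]).round(4),len(E))
    if n=="scene":cv2.imwrite("pics/v6.png",cv2.resize(im[70:190,150:300],None,fx=4,fy=4))
    else:cv2.imwrite("pics/v6t.png",cv2.resize(im[120:220,110:230],None,fx=4,fy=4))
E
```

```text
[ 0.453 -0.009  0.294]
top upper [-0.0344  0.0013  0.0923] ((-35.163543701171875, -0.3854408264160156), (69.13290405273438, 44.7479248046875), 1.0913584232330322) 216
slopes deg [-1.22 -0.77]
scene upper [-0.0667  0.0032  0.0936] ((-58.493892669677734, 1.1058387756347656), (118.10120391845703, 50.54337692260742), 0.34311163425445557) 275
slopes deg [ 1.4  -1.74]
end face x -0.1129 105
end face x -0.1134 106
```

View pics/v6.png

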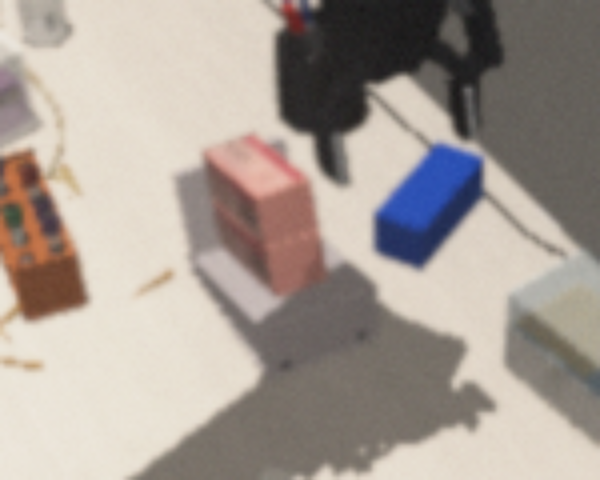

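View pics/v6t.png

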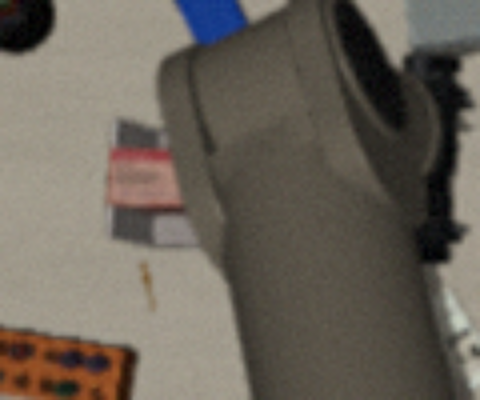

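The scene crop shows the two cartons stacked flush in the stand (crop 265,215), central and against the backstop. Their upper end faces are within 1 mm of each other. The top crop shows the upper carton (145,180) square to the backstop, with the arm clear. Handing in.

```bash
python3 -c "
from cell import robot
print(robot.close_job())"
```

```text
the job is handed in; nothing more can be done
None
```

The two pink cartons are stacked in the stand, carton_a underneath and carton_b on top. I pressed each one against the backstop until the wrist force showed contact. The job was handed in at about 20 s, with the gripper open and clear of the stack.

- **Position:** the last scene-camera check put both upper end faces about 113 mm from the backstop, within 1 mm of each other. The upper carton's top is about 92–94 mm above the floor, and it sits within about 1 mm of the middle and 1° of square.
- **Flatness:** surface fits to the depth data gave slopes of 1–2° with different signs in the two cameras. I took that as depth noise, since the cartons looked flush in the picture.
- **Top camera:** the arm covered part of the upper carton in that view, so its length could be checked only in the scene camera.

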